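# Line up the tone-hole levelling discs by size

## Task

Put the four knob-handled brass levelling discs back on the wooden rack in order of size, smallest next to the red end block and largest at the other end, each standing upright and centred on its own green felt pad. Set them down without dropping them, let go of them, and leave the white spray bottle where it stands.

Things in the scene. Friction and masses are not known exactly. Their poses are not given: they have to be found in the camera images.
- disc30_knob (a point): Smallest loose levelling disc: flat brass disc 30 mm wide, 10 mm thick, short stem, brown wooden knob on top; 60 mm tall, under 0.4 kg, stands on its disc. Point: middle of the knob's straight round grip (22 mm wide, 30 to 53 mm above the underside), on the axis, 42 mm above the underside. z up the axis; yaw means nothing. All four knobs are alike.
- disc42_knob (a point): Second smallest loose levelling disc: flat brass disc 42 mm wide, 10 mm thick, short stem, brown wooden knob on top; 60 mm tall, under 0.4 kg, stands on its disc. Point: middle of the knob's straight round grip (22 mm wide, 30 to 53 mm above the underside), on the axis, 42 mm above the underside. z up the axis; yaw means nothing. All four knobs are alike.
- disc54_knob (a point): Second largest loose levelling disc: flat brass disc 54 mm wide, 10 mm thick, short stem, brown wooden knob on top; 60 mm tall, under 0.4 kg, stands on its disc. Point: middle of the knob's straight round grip (22 mm wide, 30 to 53 mm above the underside), on the axis, 42 mm above the underside. z up the axis; yaw means nothing. All four knobs are alike.
- disc66_knob (a point): Largest loose levelling disc: flat brass disc 66 mm wide, 10 mm thick, short stem, brown wooden knob on top; 60 mm tall, under 0.4 kg, stands on its disc. Point: middle of the knob's straight round grip (22 mm wide, 30 to 53 mm above the underside), on the axis, 42 mm above the underside. z up the axis; yaw means nothing. All four knobs are alike.
- pad_a: Green felt pad, leftmost (+y) of four: fixed, 72 mm wide, 4 mm thick, on a pale wooden rack board (100 x 400 x 18 mm, fixed). Origin: centre of its underside; its top is 4 mm above that, 22 mm above the bench. y runs along the row to the robot's left, x across it away from the robot; pads are 84 mm apart. All four look alike.
- pad_b: Green felt pad, second from the left of four: fixed, 72 mm wide, 4 mm thick, on a pale wooden rack board (100 x 400 x 18 mm, fixed). Origin: centre of its underside; its top is 4 mm above that, 22 mm above the bench. y runs along the row to the robot's left, x across it away from the robot; pads are 84 mm apart. All four look alike.
- pad_c: Green felt pad, third from the left of four: fixed, 72 mm wide, 4 mm thick, on a pale wooden rack board (100 x 400 x 18 mm, fixed). Origin: centre of its underside; its top is 4 mm above that, 22 mm above the bench. y runs along the row to the robot's left, x across it away from the robot; pads are 84 mm apart. All four look alike.
- pad_d: Green felt pad, rightmost (-y) of four: fixed, 72 mm wide, 4 mm thick, on a pale wooden rack board (100 x 400 x 18 mm, fixed). Origin: centre of its underside; its top is 4 mm above that, 22 mm above the bench. y runs along the row to the robot's left, x across it away from the robot; pads are 84 mm apart. All four look alike.
- red_end_top (a point): Red block, 100 x 24 mm and 10 mm high, fixed at one end of the rack board (either end, its centre 60 mm beyond the last pad's centre): marks the end for the smallest disc. This point is the centre of its top face, 28 mm above the bench. The other end has one of plain wood.
- sprayer_mid (a point): White closed spray bottle with a grey head and a red trigger, 72 mm in diameter, 191 mm tall, loose, standing on the bench to the right (-y) of the rack: a bystander, to be left alone. This point is on its axis, 90 mm above the bench. Its z is up.
There are look-alikes about, which are no part of the job. What is shaped like the part that bears disc66_knob but blue or turquoise is not meant. Leave any black look-alike of the part that bears disc30_knob alone.

How it is judged (in metres and radians):
At the end, for the whole second after the job is handed in: Counted from the red end block, the pads carry the 30, 42, 54 and 66 mm discs in that order; each disc's axis is within 13 mm of its pad's centre, its underside rests on the felt (height within 5 mm), it is upright within 0.1 rad, released and at rest (((y of red_end_top in the frame of pad_b above 0 m and horizontal distance between disc30_knob and pad_a below 0.013 m and z of disc30_knob in the frame of pad_a between 0.041 and 0.051 m and angle between each of disc30_knob, disc42_knob, disc54_knob, disc66_knob's own z axis and vertical below 0.1 rad and horizontal distance between disc42_knob and pad_b below 0.013 m and z of disc42_knob in the frame of pad_b between 0.041 and 0.051 m and horizontal distance between disc54_knob and pad_c below 0.013 m and z of disc54_knob in the frame of pad_c between 0.041 and 0.051 m and horizontal distance between disc66_knob and pad_d below 0.013 m and z of disc66_knob in the frame of pad_d between 0.041 and 0.051 m) or (y of red_end_top in the frame of pad_b below 0 m and horizontal distance between disc30_knob and pad_d below 0.013 m and z of disc30_knob in the frame of pad_d between 0.041 and 0.051 m and angle between each of disc30_knob, disc42_knob, disc54_knob, disc66_knob's own z axis and vertical below 0.1 rad and horizontal distance between disc42_knob and pad_c below 0.013 m and z of disc42_knob in the frame of pad_c between 0.041 and 0.051 m and horizontal distance between disc54_knob and pad_b below 0.013 m and z of disc54_knob in the frame of pad_b between 0.041 and 0.051 m and horizontal distance between disc66_knob and pad_a below 0.013 m and z of disc66_knob in the frame of pad_a between 0.041 and 0.051 m)) and linear speed of each of disc30, disc42, disc54, disc66 below 0.02 m/s); the robot touches nothing.
It fails at once if the spray bottle is shifted by more than 30 mm or knocked over (distance of sprayer_mid from where it was at the start of the episode above 0.03 m or angle between sprayer_mid's own z axis and vertical above 0.4 rad).
It fails at once if a disc is dropped (falls free from more than about 20 mm) ((linear speed of disc30 above 0.65 m/s and contact force between the fingers and disc30 below 0.1 N) or (linear speed of disc42 above 0.65 m/s and contact force between the fingers and disc42 below 0.1 N) or (linear speed of disc54 above 0.65 m/s and contact force between the fingers and disc54 below 0.1 N) or (linear speed of disc66 above 0.65 m/s and contact force between the fingers and disc66 below 0.1 N)).
It also fails if it takes over 102 s, if anything falls off the work surface, if the arm or the gripper's body presses on something with over 40 N, if the wrist force passes 120 N, or if a joint passes its speed limit or range.

## Robot

A 6-joint arm with a two-finger parallel gripper is mounted at the origin on the work surface. World frame = base frame: x ahead of the robot, y to its left, z up, the work surface at z = 0. Lengths are in mm, angles in rad, forces in N, time in s.
With the tool pointing down it reaches from about 275 to 750 mm from the base axis. Payload 10.2 kg.
Tool frame: the origin (TCP) lies at the very end of the fingers, on their centre line; the grasp point (between the pads) lies 19 mm behind it; z points along the fingers, y is the direction in which the jaws open and shut (so a half turn about z gives the same grasp; the last joint's range is limited). The gripper opens to 85 mm and grips with 20 to 120 N. Pads are 22 mm wide; open, the fingers measure 114 mm over their backs; the gripper's body (76 mm by 85 mm) begins 54 mm behind the grasp point. The pads swing forward as they close: fully open they stand 13 mm farther back than shut.
Start: joints at [-1.418, 0.313, 1.498, -0, 1.331, -0.223], TCP at [192.672, -488.374, 231.294] pointing down, gripper open.
Joint ranges: [-2.94, 2.94], [-0.97, 2.17], [0.19, 2.56], [-1.23, 4.37], [0.02, 3.11], [-2.88, 2.88]. Speed limits (rad/s): [2.39, 2.39, 3.01, 3.14, 3.14, 3.14].

## Interface

Orientations are given as a unit quaternion [w, x, y, z].
In Python, from rig import readout, cams, finish_job gives the robot as it stands. The module is installed in compiled form; this text tells all that it offers.
- The arm moves only by the tool carry_out, never from a script. Its argument "steps" is one flat list of numbers, 7 for each row, row after row: the shift along the tool's x, y, z in cm, then the turn, a rotation vector about the tool's x, y, z in units of 5 degrees (1.0 is 5 degrees), then the opening, from -1 (shut) to 1 (fully open), so that 0 is half open. In form: [x, y, z, ax, ay, az, hand, x, y, z, ax, ay, az, hand, ...]. A call has 1 to 20 rows; each row shifts and turns the commanded pose from where the row before left it, along the tool's axes as they then stand; what a row does not reach is not made up. A row lasts 1/12 s, in which the tool goes at most 41.7 mm and 7.16 degrees, less where a joint would pass 70% of its speed; a pose out of reach is approached as far as the arm can. A call with a gripper value outside its range is refused whole. The fingers move at their own pace and stop on an object; "grip_force" is the grip in N (left out, the last holds). Time passes only in rows, so rows that do not move let the fingers close. It gives the time, the measured TCP pose, the force and the opening at its end, in the units of the state.
- readout.sense(): the state, without advancing time (a new reading comes with each control period).
- cams.capture(name): name is "side" or "top"; returns the picture (420x560x3 uint8, red, green, blue); there is no depth.
- cams.calibration(name): a dict with "fx", "fy", "cx", "cy" (pixels), "R" (3x3) and "t" (3): a world point X has camera coordinates R X + t. Camera axes: x right, y down, z forward; pixel columns grow to the right and rows downward; lengths in mm; the calibration is good to about 2 mm. A picture is of the moment at which its call begins. calibration takes no time and is no camera call.
- finish_job(): hands the job in, once; it reports no verdict.
The state is a dict: "time_s": time; "joints": joint angles; "dq": joint speeds; "tau": joint torques, N m; "eef_pos": TCP position; "ee_rot": TCP orientation; "force": force on the tool from outside, world axes, zero at the start; "wrist_torque": the same for the moment, N m; "grip_width": opening from 0.0 (shut) to 1.0 (fully open).
Only numpy, scipy, OpenCV 4.12 (cv2) and the standard library are available. Lean on these libraries where they do the work, as an engineer would, in place of code of your own. Each camera call takes 0.05 s, during which the arm holds its last target.

## Working session

There is one attempt and no reset: what is moved stays moved. The work goes in short steps, Python scripts to look and compute and a tool call to move; the robot and the scene stay as the last step left them, time stands still between calls to the robot, and variables do not carry over. Pictures are saved under pics/ and viewed, and the job is handed in when it is done.

Besides the shell and the picture viewer there is one more tool, called as a command line: name --argument value ..., lists and objects as JSON in quotes. carry_out: Moves the arm, as the interface text tells. Its arguments: {"type":"object","properties":{"steps":{"type":"array","items":{"type":"number"}},"grip_force":{"type":"number"}},"required":["steps"]}

```bash
mkdir -p pics; ls
python3 - <<'E'
from rig import readout,cams
import cv2,numpy as np
np.set_printoptions(precision=3,suppress=True)
for n in("side","top"):
    im=cams.capture(n); cv2.imwrite(f"pics/{n}0.png",im[:,:,::-1])
    c=cams.calibration(n); print(n,{k:np.array(v) for k,v in c.items()})
print(readout.sense())
E
```

```text
pics
side {'fx': array(472.36), 'fy': array(472.36), 'cx': array(276.841), 'cy': array(219.328), 'R': array([[-0.997, -0.073,  0.017],
       [-0.059,  0.624, -0.78 ],
       [ 0.046, -0.778, -0.626]]), 't': array([ 487.669,  126.085, 1046.694])}
top {'fx': array(490.321), 'fy': array(490.321), 'cx': array(275.376), 'cy': array(213.706), 'R': array([[-0.023, -1.   ,  0.002],
       [-0.993,  0.022, -0.116],
       [ 0.116, -0.005, -0.993]]), 't': array([ -46.171,  520.164, 1218.723])}
{'time_s': 0.1, 'joints': array([-1.418,  0.313,  1.498,  0.   ,  1.331, -0.223]), 'dq': array([ 0.   ,  0.002, -0.003, -0.001,  0.   , -0.001]), 'tau': array([  0.002, -41.29 , -26.014,  -0.   ,   0.003,  -0.   ]), 'eef_pos': array([ 192.655, -488.135,  230.803]), 'ee_rot': array([-0.001,  0.982,  0.187,  0.   ]), 'force': array([-0.879,  0.44 ,  0.88 ]), 'wrist_torque': array([ 0.016,  0.056, -0.   ]), 'grip_width': 0.9976856681763548}
```

View pics/top0.png

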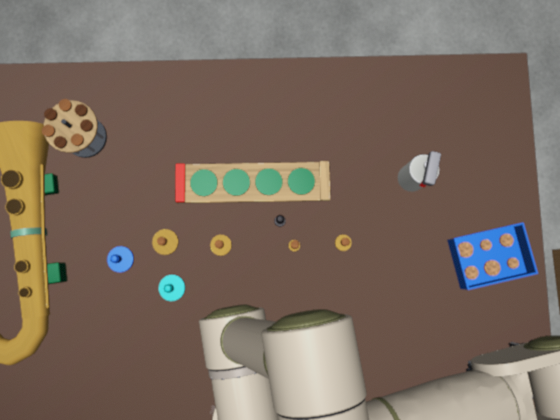

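View pics/side0.png

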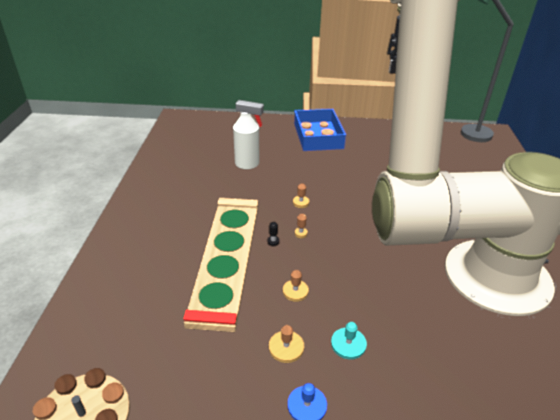

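The top view shows brass discs at about (165,242), (221,245), (294,245) and (343,242). The look-alikes are blue (120,259), turquoise (172,288) and black (280,220). The red block is at the left (+y) end, (180,183), and the bottle is at (420,170). I'll measure these and check an enlarged crop.

```bash
cat > h.py <<'E'
import cv2,numpy as np
np.set_printoptions(precision=1,suppress=True)
from rig import cams,readout
C={n:cams.calibration(n) for n in("side","top")}
def ray(n,uv,z):
    c=C[n];R=np.array(c["R"]);t=np.array(c["t"])
    o=-R.T@t; d=R.T@np.array([(uv[0]-c["cx"])/c["fx"],(uv[1]-c["cy"])/c["fy"],1])
    return o+d*(z-o[2])/d[2]
def proj(n,X):
    c=C[n];p=np.array(c["R"])@np.array(X,float)+np.array(c["t"]);return np.array([c["fx"]*p[0]/p[2]+c["cx"],c["fy"]*p[1]/p[2]+c["cy"]])
def masks(im):
    h=cv2.cvtColor(im,cv2.COLOR_RGB2HSV);H,S,V=cv2.split(h)
    return dict(brass=((H>=15)&(H<=28)&(S>150)&(V>90)),knob=((H>=5)&(H<15)&(S>120)&(V>85)),green=((H>60)&(H<90)&(S>100)&(V>50)),red=((H<4)|(H>175))&(S>190)&(V>120))
def comps(m,amin=20):
    n,l,s,c=cv2.connectedComponentsWithStats(m.astype(np.uint8),connectivity=8)
    return [(l==i,s[i]) for i in range(1,n) if s[i][4]>=amin]
def rim(n,m,z):  # hull of mask -> plane z -> min enclosing circle & ellipse centre
    cs,_=cv2.findContours(m.astype(np.uint8),cv2.RETR_EXTERNAL,cv2.CHAIN_APPROX_NONE)
    p=np.vstack(cs)[:,0]; 
    P=np.array([ray(n,q,z)[:2] for q in p],np.float32)
    (c,r)=cv2.minEnclosingCircle(P);return np.array(c),2*r
E
python3 - <<'E'
from h import *
for n in("top","side"):
    im=cv2.imread(f"pics/{n}0.png")[:,:,::-1].copy();M=masks(im)
    for k,z in(("brass",10),("green",22),("red",28),("knob",42)):
        for m,s in comps(M[k],12):
            if s[4]<3000:
                c,d=rim(n,m,z); v,u=np.nonzero(m); print(n,k,s,"circ",c,d,"cen",ray(n,(u.mean(),v.mean()),z)[:2])
a=cv2.imread("pics/top0.png")[205:305,95:365]; b=cv2.imread("pics/side0.png")[175:420,180:380]
cv2.imwrite("pics/crop_t.png",cv2.resize(a,None,fx=2.9,fy=2.9,interpolation=2));cv2.imwrite("pics/crop_s.png",cv2.resize(b,None,fx=2.4,fy=2.4,interpolation=2))
E
```

```text
top brass [  0 124   5   7  20] circ [768.1 660.2] 17.70864486694336 cen [769.2 659.3]
top brass [  0 134  28  95 719] circ [625.2 632. ] 252.49842834472656 cen [624.9 623.6]
top brass [  6 134   7  10  20] circ [736.3 637.4] 28.367631912231445 cen [735.4 639.7]
top brass [ 20 219  10   8  21] circ [510.7 590. ] 25.705177307128906 cen [509.3 589.6]
top brass [157 237  12  11  37] circ [454.4 234. ] 29.16626739501953 cen [452.1 230.5]
top brass [ 14 238   7  18  36] circ [451.7 605.5] 44.316593170166016 cen [454.7 609.7]
top brass [340 238  10  10  30] circ [ 442.9 -234. ] 26.303226470947266 cen [ 440.5 -232.5]
top brass [215 240  10  10  27] circ [445.9  87.2] 25.18808937072754 cen [443.  83.]
top brass [289 241  10  10  31] circ [ 438.4 -102.9] 23.736820220947266 cen [ 435.9 -101.5]
top green [256 169  26  25 502] circ [605.  -41.9] 65.93313598632812 cen [604.8 -41.7]
top green [289 169  25  25 505] circ [ 604.4 -125.8] 66.25292205810547 cen [ 604.  -125.8]
top green [191 170  26  25 496] circ [606.1 126.1] 65.43318939208984 cen [605.7 126.2]
top green [224 170  25  25 500] circ [60
[... 2262 characters left out ...]
04.3]
side knob [291 270  11  16 133] circ [444.9  84.4] 43.6574592590332 cen [444.5  84.2]
side knob [198 322  12   1  12] circ [611.3 215.1] 20.456050872802734 cen [611.3 215.1]
side knob [281 325  12  18 157] circ [455.4 227.8] 38.28477096557617 cen [455.6 227.3]
side knob [ 85 368  20  19 263] circ [771.2 344.4] 34.24903106689453 cen [770.3 343.8]
side knob [ 55 375  21  18 272] circ [814.  359.6] 32.52903366088867 cen [814.  359.6]
side knob [103 383  20  20 323] circ [730.1 369.1] 36.1029167175293 cen [730.3 369.4]
side knob [ 33 398  23  21 367] circ [827.7 404.6] 37.72422790527344 cen [827.9 404.4]
side knob [ 96 409  21  11 173] circ [725.4 412.3] 30.83782958984375 cen [726.  407.9]
```

View pics/crop_t.png

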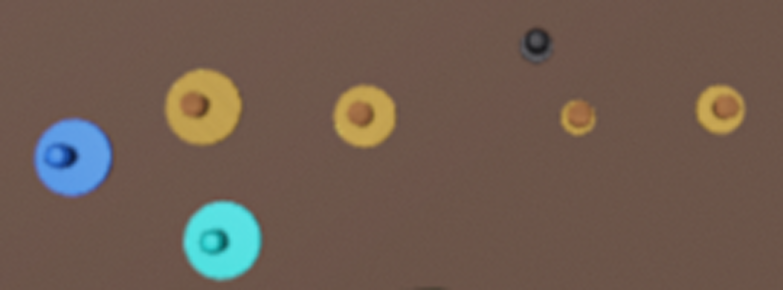

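View pics/crop_s.png

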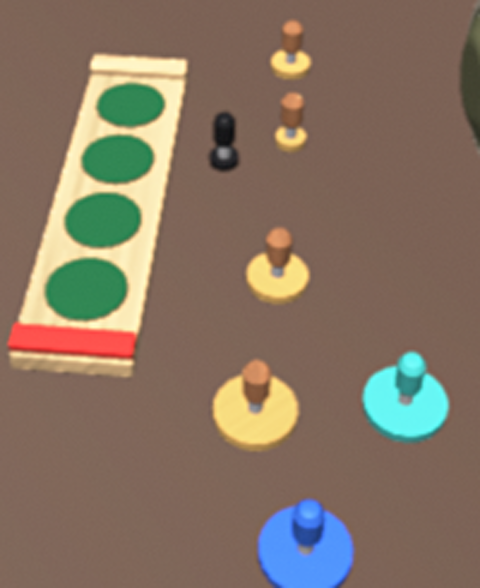

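The crops confirm the order from left to right in the top view: 66, 54, 30, 42 (76, 62, 36 and 48 px wide, enlarged). No blue, turquoise or black piece is among them. Next I'll refine the disc centres with a looser brass mask.

Run:
```python
from h import *
B={66:(165,242),54:(221,245),30:(294,245),42:(343,242)}
im=cv2.imread("pics/top0.png")[:,:,::-1].copy();h=cv2.cvtColor(im,cv2.COLOR_RGB2HSV)
m=(h[...,0]<30)&(h[...,1]>105)&(h[...,2]>80)
ims=cv2.imread("pics/side0.png")[:,:,::-1].copy();hs=cv2.cvtColor(ims,cv2.COLOR_RGB2HSV)
ms=(hs[...,0]>12)&(hs[...,0]<30)&(hs[...,1]>90)&(hs[...,2]>120)
for d,(u,v) in B.items():
    for mm,s in comps(m):
        if s[0]<=u<s[0]+s[2] and s[1]<=v<s[1]+s[3] and s[4]<2000: X,D=rim("top",mm,10);print(d,s,X,D)
    p=proj("side",[X[0],X[1],5])
    for mm,s in comps(ms):
        if s[0]-2<=p[0]<s[0]+s[2]+2 and s[1]-2<=p[1]<s[1]+s[3]+2 and s[4]<3000:
            mid=(s[0]+(s[2]-1)/2,s[1]+(s[3]-1)/2); print("  side",s,ray("side",mid,5))
for nm,b in(("black",(273,240)),("blue",(307,405)),("turq",(349,342))): print(nm,ray("side",b,5))
print(ray("top",(300,120),5))
```

```text
66 [152 229  27  27 575] [455.8 228.1] 69.8533706665039
  side [268 330  37  34 870] [455.2 229.5   5. ]
54 [210 234  22  22 395] [444.3  85.1] 57.494544982910156
  side [282 279  28  23 444] [443.4  85.2   5. ]
30 [288 239  13  13 133] [ 439.3 -103.9] 32.845481872558594
  side [294 227  14  12 122] [ 439.2 -103.4    5. ]
42 [334 234  18  18 250] [ 443.3 -229.7] 45.81605529785156
  side [292 195  18  14 181] [ 443.4 -229.4    5. ]
black [503.4 -69.8   5. ]
blue [413.2 344.    5. ]
turq [336.6 209.1   5. ]
[ 771.2 -129.1    5. ]
```

Both views agree on every disc centre to within about 1.5 mm. I'll turn the tool square to the world axes and move above the 42 mm disc.

carry_out --steps '[0,0,0,0,0,1.08,0.2,0,0,0,0,0,1.08,0.2,0,0,0,0,0,1.08,0.2,0,0,0,0,0,1.08,0.2,1.57,-1.62,0.5,0,0,0,0.2,1.57,-1.62,0.5,0,0,0,0.2,1.57,-1.62,0.5,0,0,0,0.2,1.57,-1.62,0.5,0,0,0,0.2,1.57,-1.62,0.5,0,0,0,0.2,1.57,-1.62,0.5,0,0,0,0.2,1.57,-1.62,0.5,0,0,0,0.2,1.57,-1.62,0.5,0,0,0,0.2,1.57,-1.62,0.5,0,0,0,0.2,1.57,-1.62,0.5,0,0,0,0.2,1.57,-1.62,0.5,0,0,0,0.2,1.57,-1.62,0.5,0,0,0,0.2,1.57,-1.62,0.5,0,0,0,0.2,1.57,-1.62,0.5,0,0,0,0.2,1.57,-1.62,0.5,0,0,0,0.2,1.57,-1.62,0.5,0,0,0,0.2]' --grip_force 40

```text
time_s: 1.77
eef_pos: [444.7, -228.4, 150.8]
ee_rot: [-0.0, 1.0, -0.001, -0.0]
force: [0.5, -0.1, -0.5]
grip_width: 0.596
```

carry_out --steps '[-0.1,0.1,0.7,0,0,0,0.2,0,0,1.2,0,0,0,0.2,0,0,1.2,0,0,0,0.2,0,0,1.2,0,0,0,0.2,0,0,1.2,0,0,0,0.2,0,0,1.2,0,0,0,0.2,0,0,1.2,0,0,0,0.2,0,0,1.2,0,0,0,0.2,0,0,1.2,0,0,0,0.2,0,0,1.2,0,0,0,0.2,0,0,1.2,0,0,0,0.2,0,0,0,0,0,0,0.2,0,0,0,0,0,0,0.2]'

```text
time_s: 2.85
eef_pos: [442.8, -230.5, 24.0]
ee_rot: [-0.0, 1.0, -0.001, -0.001]
force: [0.1, -0.7, -0.1]
grip_width: 0.6
```

Run:
```python
from h import *
print(readout.sense()["eef_pos"])
for n in("side","top"):
    im=cams.capture(n)[:,:,::-1]; p=proj(n,[443,-230,40]).astype(int)
    c=im[max(0,p[1]-50):p[1]+50,p[0]-60:p[0]+60]; cv2.imwrite(f"pics/g42_{n}.png",cv2.resize(c,None,fx=5,fy=5,interpolation=2))
```

```text
[ 442.8 -230.5   24. ]
```

View pics/g42_side.png

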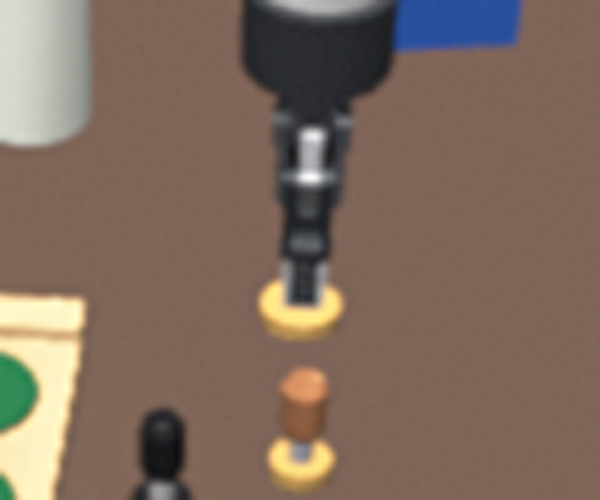

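The picture shows the near finger centred in front of the 42 mm disc's knob, at crop (305,280), with its tip just above the disc. I'll close the fingers and lift.

carry_out --steps '[0,0,0,0,0,0,-1,0,0,0,0,0,0,-1,0,0,0,0,0,0,-1,0,0,0,0,0,0,-1,0,0,0,0,0,0,-1,0,0,0,0,0,0,-1,0,0,0,0,0,0,-1,0,0,0,0,0,0,-1,0,0,0,0,0,0,-1,0,0,-0.3,0,0,0,-1,0,0,-0.6,0,0,0,-1,0,0,-0.6,0,0,0,-1]' --grip_force 40

```text
time_s: 3.95
eef_pos: [443.0, -230.3, 39.6]
ee_rot: [-0.0, 1.0, -0.001, -0.0]
force: [-0.3, -0.2, -1.5]
grip_width: 0.237
```

carry_out --steps '[0,0,-0.8,0,0,0,-1,0,0,-1.4,0,0,0,-1,0,0,-1.8,0,0,0,-1,0,0,-1.8,0,0,0,-1,0,0,-1.8,0,0,0,-1,0,0,-1.4,0,0,0,-1,0.4,-0.7,-0.5,0,0,0,-1,0.8,-1.4,-0.5,0,0,0,-1,1.3,-2.2,0,0,0,0,-1,1.5,-2.5,0,0,0,0,-1,1.5,-2.5,0,0,0,0,-1,1.5,-2.5,0,0,0,0,-1,1.5,-2.5,0,0,0,0,-1,1.5,-2.5,0,0,0,0,-1,1.5,-2.5,0,0,0,0,-1,1.5,-2.5,0,0,0,0,-1,1.5,-2.5,0,0,0,0,-1,0.8,-1.4,0,0,0,0,-1,0.4,-0.7,0,0,0,0,-1,0,0,0,0,0,0,-1]'

```text
time_s: 5.62
eef_pos: [600.6, 34.9, 138.8]
ee_rot: [-0.0, 1.0, 0.0, -0.0]
force: [-0.3, -0.8, -1.3]
grip_width: 0.237
```

Run:
```python
from h import *
print(readout.sense()["eef_pos"],readout.sense()["force"])
im=cams.capture("side")[:,:,::-1]
cv2.imwrite("pics/s42.png",im)
```

```text
[600.6  34.9 138.8] [-0.3 -0.8 -1.3]
```

View pics/s42.png

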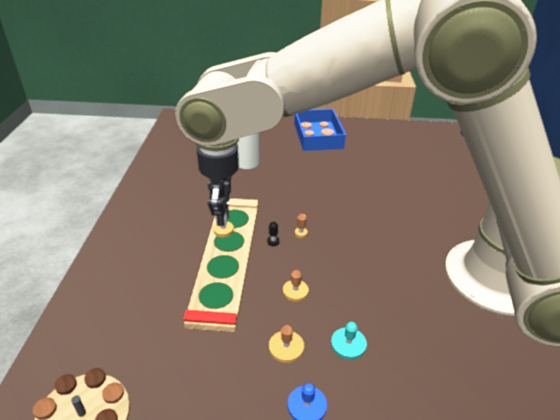

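The disc hangs level, seen at (223,229). I'll correct the offset and lower it onto pad_b.

carry_out --steps '[0.2,-0.4,0,0,0,0,-1,0.2,-0.4,0,0,0,0,-1,0,0,1.0,0,0,0,-1,0,0,1.4,0,0,0,-1,0,0,1.4,0,0,0,-1,0,0,1.4,0,0,0,-1,0,0,1.4,0,0,0,-1,0,0,1.2,0,0,0,-1,0,0,0.7,0,0,0,-1,0,0,0.3,0,0,0,-1,0,0,0.2,0,0,0,-1,0,0,0.1,0,0,0,-1,0,0,0.1,0,0,0,-1,0,0,0,0,0,0,-1]'

```text
time_s: 6.83
eef_pos: [604.7, 41.3, 47.7]
ee_rot: [0.0, 1.0, -0.001, 0.0]
force: [0.1, 0.6, -1.1]
grip_width: 0.242
```

carry_out --steps '[0,-0.1,0.1,0,0,0,-1,0,0,0.1,0,0,0,-1,0,0,0,0,0,0,-1]'

```text
time_s: 7.08
eef_pos: [605.0, 42.3, 46.8]
ee_rot: [0.0, 1.0, -0.0, 0.001]
force: [-3.8, -0.3, 9.3]
grip_width: 0.242
```

Contact is felt (9 N). I'll release and rise.

carry_out --steps '[0,0,0,0,0,0,-0.3,0,0,0,0,0,0,-0.1,0,0,0,0,0,0,0.1,0,0,0,0,0,0,0.2,0,0,0,0,0,0,0.2,0,0,0,0,0,0,0.2,0,0,-0.8,0,0,0,0.2,0,0,-1.4,0,0,0,0.2,0,0,-1.8,0,0,0,0.2,0,0,-1.8,0,0,0,0.2,0,0,-1.8,0,0,0,0.2,0,0,-1.8,0,0,0,0.2,0,0,-1.0,0,0,0,0.2,0,0,0,0,0,0,0.2]'

```text
time_s: 8.25
eef_pos: [605.5, 42.3, 151.9]
ee_rot: [0.0, 1.0, -0.001, 0.002]
force: [0.4, 0.4, -0.3]
grip_width: 0.601
```

carry_out --steps '[-1.66,1.46,0,0,0,0,0.2,-1.66,1.46,0,0,0,0,0.2,-1.66,1.46,0,0,0,0,0.2,-1.66,1.46,0,0,0,0,0.2,-1.66,1.46,0,0,0,0,0.2,-1.66,1.46,0,0,0,0,0.2,-1.66,1.46,0,0,0,0,0.2,-1.66,1.46,0,0,0,0,0.2,-1.66,1.46,0,0,0,0,0.2,-1.66,1.46,0,0,0,0,0.2,0,0,1,0,0,0,0.2,0,0,1,0,0,0,0.2,0,0,1,0,0,0,0.2,0,0,0,0,0,0,0.2]'

```text
time_s: 9.42
eef_pos: [437.1, -103.0, 117.2]
ee_rot: [-0.001, 1.0, -0.001, -0.002]
force: [0.2, 0.0, -0.8]
grip_width: 0.598
```

Run:
```python
from h import *
print(readout.sense()["eef_pos"])
for n in("side","top"): cv2.imwrite(f"pics/a_{n}.png",cams.capture(n)[:,:,::-1])
```

```text
[ 437.1 -103.   117.2]
```

View pics/a_side.png

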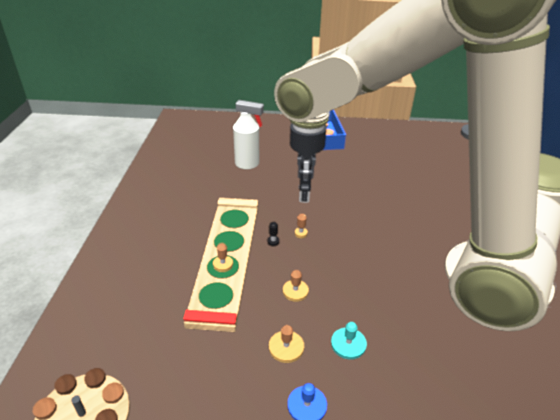

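View pics/a_top.png

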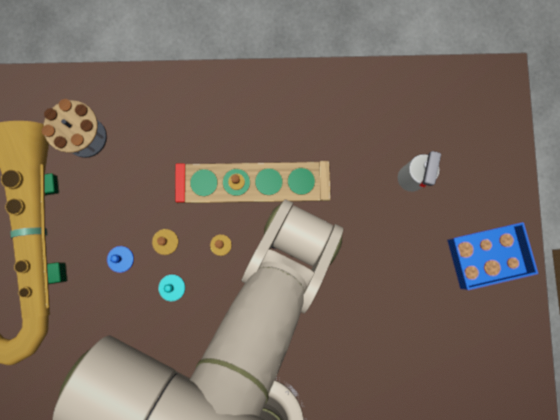

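The 42 mm disc stands centred on pad_b, at (236,182) in the top view and (223,264) in the side view. Now I'll go down on the 30 mm disc, at (302,226) in the side view.

carry_out --steps '[0.2,0,0.9,0,0,0,0.2,0,0,1.4,0,0,0,0.2,0,0,1.4,0,0,0,0.2,0,0,1.4,0,0,0,0.2,0,0,1.4,0,0,0,0.2,0,0,1.4,0,0,0,0.2,0,0,1.0,0,0,0,0.2,0,0,0.4,0,0,0,0.2,0,0,0,0,0,0,0.2,0,0,0,0,0,0,0.2]'

```text
time_s: 10.35
eef_pos: [440.6, -103.5, 26.5]
ee_rot: [0.0, 1.0, -0.0, 0.0]
force: [-0.5, 0.6, 0.5]
grip_width: 0.597
```

carry_out --steps '[-0.1,0,0.2,0,0,0,0.2,0,0,0,0,0,0,-1,0,0,0,0,0,0,-1,0,0,0,0,0,0,-1,0,0,0,0,0,0,-1,0,0,0,0,0,0,-1,0,0,0,0,0,0,-1,0,0,0,0,0,0,-1,0,0,0,0,0,0,-1,0,0,0,0,0,0,-1,0,0,-0.3,0,0,0,-1,0,0,-0.8,0,0,0,-1,0,0,-1.4,0,0,0,-1,0,0,-1.8,0,0,0,-1,0,0,-1.8,0,0,0,-1,0,0,-1.8,0,0,0,-1,0,0,-1.8,0,0,0,-1,0,0,-1.4,0,0,0,-1,0,0,-0.8,0,0,0,-1,0,0,0,0,0,0,-1]' --grip_force 40

```text
time_s: 12.02
eef_pos: [439.9, -103.7, 144.8]
ee_rot: [0.001, 1.0, -0.001, 0.001]
force: [0.0, -0.4, -0.5]
grip_width: 0.241
```

carry_out --steps '[0.5,-0.7,0,0,0,0,-1,1.0,-1.4,0,0,0,0,-1,1.5,-2.1,0,0,0,0,-1,1.5,-2.1,0,0,0,0,-1,1.5,-2.1,0,0,0,0,-1,1.5,-2.1,0,0,0,0,-1,1.5,-2.1,0,0,0,0,-1,1.5,-2.1,0,0,0,0,-1,1.5,-2.1,0,0,0,0,-1,1.5,-2.1,0,0,0,0,-1,1.5,-2.1,0,0,0,0,-1,1.0,-1.4,0,0,0,0,-1,0.5,-0.7,0,0,0,0,-1,0,0,0,0,0,0,-1,0,0,0,0,0,0,-1]'

```text
time_s: 13.27
eef_pos: [604.0, 127.3, 142.3]
ee_rot: [0.0, 1.0, -0.0, -0.001]
force: [0.2, -0.6, -1.5]
grip_width: 0.238
```

carry_out --steps '[0,0,1.0,0,0,0,-1,0,0,1.4,0,0,0,-1,0,0,1.4,0,0,0,-1,0,0,1.4,0,0,0,-1,0,0,1.4,0,0,0,-1,0,0,1.4,0,0,0,-1,0,0,0.8,0,0,0,-1,0,0,0.3,0,0,0,-1,0,0,0.1,0,0,0,-1,0,0,0,0,0,0,-1,0,0,0,0,0,0,-1]'

```text
time_s: 14.18
eef_pos: [605.0, 127.2, 52.1]
ee_rot: [-0.0, 1.0, -0.001, 0.001]
force: [-0.4, 0.4, -1.0]
grip_width: 0.237
```

carry_out --steps '[0,0,0.2,0,0,0,-1,0,0,0.2,0,0,0,-1,0,0,0.1,0,0,0,-1,0,0,0,0,0,0,-1]'

```text
time_s: 14.52
eef_pos: [604.8, 127.4, 46.7]
ee_rot: [-0.0, 1.0, -0.001, 0.0]
force: [-0.8, 0.6, 1.8]
grip_width: 0.236
```

carry_out --steps '[0,0,0,0,0,0,-0.3,0,0,0,0,0,0,-0.1,0,0,0,0,0,0,0.1,0,0,0,0,0,0,0.2,0,0,0,0,0,0,0.2,0,0,0,0,0,0,0.2,0,0,-0.8,0,0,0,0.2,0,0,-1.4,0,0,0,0.2,0,0,-1.8,0,0,0,0.2,0,0,-1.8,0,0,0,0.2,0,0,-1.8,0,0,0,0.2,0,0,-1.8,0,0,0,0.2,0,0,-1.0,0,0,0,0.2,0,0,0,0,0,0,0.2]'

```text
time_s: 15.68
eef_pos: [605.6, 127.4, 153.0]
ee_rot: [-0.0, 1.0, -0.001, 0.002]
force: [0.1, -1.1, -0.2]
grip_width: 0.602
```

carry_out --steps '[-0.8,0.2,0,0,0,0,0.2,-1.9,0.5,0,0,0,0,0.2,-1.9,0.5,0,0,0,0,0.2,-1.9,0.5,0,0,0,0,0.2,-1.9,0.5,0,0,0,0,0.2,-1.9,0.5,0,0,0,0,0.2,-1.9,0.5,0,0,0,0,0.2,-1.9,0.5,0,0,0,0,0.2,-1.9,0.5,0,0,0,0,0.2,0,0,1,0,0,0,0.2,0,0,1,0,0,0,0.2,0,0,1,0,0,0,0.2,0,0,0,0,0,0,0.2]'

```text
time_s: 16.77
eef_pos: [443.2, 85.6, 118.2]
ee_rot: [-0.0, 1.0, -0.001, -0.002]
force: [-0.2, 0.2, -0.2]
grip_width: 0.602
```

Run:
```python
from h import *
print(readout.sense()["eef_pos"])
for n in("side",): cv2.imwrite(f"pics/b_{n}.png",cams.capture(n)[:,:,::-1])
```

```text
[443.2  85.6 118.2]
```

View pics/b_side.png

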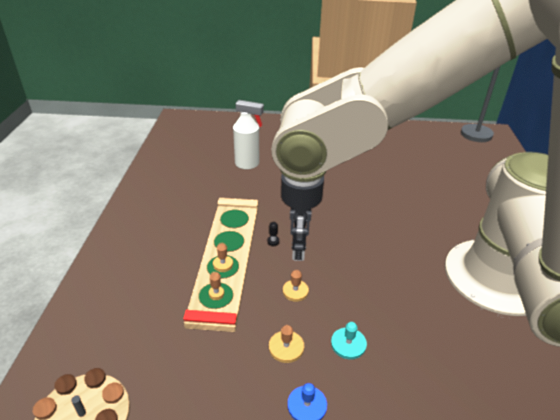

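The 30 mm disc stands on pad_a at (216,292), and the 42 mm disc is still on pad_b. Next is the 54 mm disc at (296,288).

carry_out --steps '[0.1,0,0.9,0,0,0,0.2,0,0,1.4,0,0,0,0.2,0,0,1.4,0,0,0,0.2,0,0,1.4,0,0,0,0.2,0,0,1.4,0,0,0,0.2,0,0,1.4,0,0,0,0.2,0,0,1.0,0,0,0,0.2,0,0,0.5,0,0,0,0.2,0,0,0,0,0,0,0.2,0,0,0,0,0,0,0.2]'

```text
time_s: 17.65
eef_pos: [445.8, 85.5, 26.5]
ee_rot: [0.0, 1.0, -0.001, 0.0]
force: [0.1, 0.2, 0.4]
grip_width: 0.603
```

carry_out --steps '[-0.1,0,0.2,0,0,0,0.2,0,0,0,0,0,0,-1,0,0,0,0,0,0,-1,0,0,0,0,0,0,-1,0,0,0,0,0,0,-1,0,0,0,0,0,0,-1,0,0,0,0,0,0,-1,0,0,0,0,0,0,-1,0,0,0,0,0,0,-1,0,0,0,0,0,0,-1,0,0,-0.3,0,0,0,-1,0,0,-0.8,0,0,0,-1,0,0,-1.4,0,0,0,-1,0,0,-1.8,0,0,0,-1,0,0,-1.8,0,0,0,-1,0,0,-1.8,0,0,0,-1,0,0,-1.8,0,0,0,-1,0,0,-1.4,0,0,0,-1,0,0,-0.8,0,0,0,-1,0,0,0,0,0,0,-1]' --grip_force 45

```text
time_s: 19.32
eef_pos: [445.2, 85.5, 144.9]
ee_rot: [0.0, 1.0, -0.001, 0.001]
force: [0.3, -1.1, -2.3]
grip_width: 0.239
```

carry_out --steps '[0.5,0.4,0,0,0,0,-1,1.0,0.8,0,0,0,0,-1,1.62,1.28,0,0,0,0,-1,1.62,1.28,0,0,0,0,-1,1.62,1.28,0,0,0,0,-1,1.62,1.28,0,0,0,0,-1,1.62,1.28,0,0,0,0,-1,1.62,1.28,0,0,0,0,-1,1.62,1.28,0,0,0,0,-1,1.62,1.28,0,0,0,0,-1,1.0,0.8,0,0,0,0,-1,0.5,0.4,0,0,0,0,-1,0,0,0,0,0,0,-1,0,0,0,0,0,0,-1]'

```text
time_s: 20.48
eef_pos: [603.7, -41.2, 142.4]
ee_rot: [-0.0, 1.0, -0.001, -0.001]
force: [-0.3, 0.1, -1.8]
grip_width: 0.241
```

carry_out --steps '[0,0,1.0,0,0,0,-1,0,0,1.4,0,0,0,-1,0,0,1.4,0,0,0,-1,0,0,1.4,0,0,0,-1,0,0,1.4,0,0,0,-1,0,0,1.4,0,0,0,-1,0,0,0.8,0,0,0,-1,0,0,0.4,0,0,0,-1,0,0,0.1,0,0,0,-1,0,0,0.1,0,0,0,-1,0,0,0.1,0,0,0,-1,0,0,0,0,0,0,-1]'

```text
time_s: 21.48
eef_pos: [604.2, -41.1, 48.8]
ee_rot: [0.0, 1.0, -0.001, 0.0]
force: [-0.4, 0.7, -1.5]
grip_width: 0.24
```

carry_out --steps '[0,0,0.1,0,0,0,-1,0,0,0.1,0,0,0,-1,0,0,0,0,0,0,-1]'

```text
time_s: 21.73
eef_pos: [604.2, -41.1, 46.8]
ee_rot: [0.0, 1.0, -0.001, 0.0]
force: [-0.2, 0.5, 1.7]
grip_width: 0.241
```

carry_out --steps '[0,0,0,0,0,0,-0.3,0,0,0,0,0,0,-0.1,0,0,0,0,0,0,0.1,0,0,0,0,0,0,0.2,0,0,0,0,0,0,0.2,0,0,0,0,0,0,0.2,0,0,-0.8,0,0,0,0.2,0,0,-1.4,0,0,0,0.2,0,0,-1.8,0,0,0,0.2,0,0,-1.8,0,0,0,0.2,0,0,-1.8,0,0,0,0.2,0,0,-1.8,0,0,0,0.2,0,0,-1.0,0,0,0,0.2,0,0,0,0,0,0,0.2]'

```text
time_s: 22.9
eef_pos: [605.0, -41.3, 152.9]
ee_rot: [0.001, 1.0, -0.001, 0.002]
force: [0.9, -0.3, 0.3]
grip_width: 0.6
```

carry_out --steps '[-0.7,-1.2,0,0,0,0,0.2,-1.3,-2.3,0,0,0,0,0.2,-1.3,-2.35,0,0,0,0,0.2,-1.3,-2.35,0,0,0,0,0.2,-1.3,-2.35,0,0,0,0,0.2,-1.3,-2.35,0,0,0,0,0.2,-1.3,-2.35,0,0,0,0,0.2,-1.3,-2.35,0,0,0,0,0.2,-1.3,-2.35,0,0,0,0,0.2,-1.3,-2.35,0,0,0,0,0.2,-1.3,-2.35,0,0,0,0,0.2,-1.2,-2.3,0,0,0,0,0.2,0,0,1,0,0,0,0.2,0,0,1,0,0,0,0.2,0,0,1,0,0,0,0.2,0,0,0,0,0,0,0.2]'

```text
time_s: 24.23
eef_pos: [454.5, 227.5, 117.5]
ee_rot: [0.001, 1.0, -0.001, -0.002]
force: [-0.5, -0.8, -0.5]
grip_width: 0.599
```

Run:
```python
from h import *
print(readout.sense()["eef_pos"])
for n in("side",): cv2.imwrite(f"pics/c_{n}.png",cams.capture(n)[:,:,::-1])
```

```text
[454.5 227.5 117.5]
```

View pics/c_side.png

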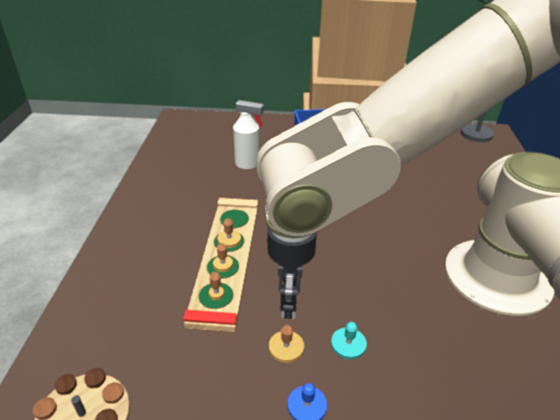

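The 54 mm disc stands on pad_c at (229,238). The tool is above the brass 66 mm disc at (287,344), not the turquoise (349,342) or the blue (307,404).

carry_out --steps '[0,-0.1,0.9,0,0,0,0.2,0,0,1.4,0,0,0,0.2,0,0,1.4,0,0,0,0.2,0,0,1.4,0,0,0,0.2,0,0,1.4,0,0,0,0.2,0,0,1.4,0,0,0,0.2,0,0,1.0,0,0,0,0.2,0,0,0.4,0,0,0,0.2,0,0,0,0,0,0,0.2,0,0,0,0,0,0,0.2]'

```text
time_s: 25.12
eef_pos: [455.7, 229.6, 27.6]
ee_rot: [-0.0, 1.0, -0.001, 0.0]
force: [-1.3, 0.8, -0.4]
grip_width: 0.603
```

carry_out --steps '[0,0,0.3,0,0,0,0.2,0,0,0,0,0,0,-1,0,0,0,0,0,0,-1,0,0,0,0,0,0,-1,0,0,0,0,0,0,-1,0,0,0,0,0,0,-1,0,0,0,0,0,0,-1,0,0,0,0,0,0,-1,0,0,0,0,0,0,-1,0,0,0,0,0,0,-1,0,0,-0.3,0,0,0,-1,0,0,-0.8,0,0,0,-1,0,0,-1.4,0,0,0,-1,0,0,-1.8,0,0,0,-1,0,0,-1.8,0,0,0,-1,0,0,-1.8,0,0,0,-1,0,0,-1.8,0,0,0,-1,0,0,-1.8,0,0,0,-1,0,0,-0.8,0,0,0,-1,0,0,0,0,0,0,-1]' --grip_force 50

```text
time_s: 26.78
eef_pos: [455.9, 229.8, 148.9]
ee_rot: [-0.0, 1.0, -0.001, 0.001]
force: [0.6, 0.5, -3.8]
grip_width: 0.235
```

carry_out --steps '[0.3,0.8,0,0,0,0,-1,0.7,1.7,0,0,0,0,-1,1.07,2.54,0,0,0,0,-1,1.07,2.54,0,0,0,0,-1,1.07,2.54,0,0,0,0,-1,1.07,2.54,0,0,0,0,-1,1.07,2.54,0,0,0,0,-1,1.07,2.54,0,0,0,0,-1,1.07,2.54,0,0,0,0,-1,1.07,2.54,0,0,0,0,-1,1.07,2.54,0,0,0,0,-1,1.07,2.54,0,0,0,0,-1,1.07,2.54,0,0,0,0,-1,1.07,2.54,0,0,0,0,-1,0.7,1.7,0,0,0,0,-1,0.3,0.8,0,0,0,0,-1,0,0,0,0,0,0,-1,0,0,0,0,0,0,-1]'

```text
time_s: 28.28
eef_pos: [602.6, -124.9, 146.3]
ee_rot: [-0.001, 1.0, -0.001, -0.001]
force: [-0.5, 0.2, -4.0]
grip_width: 0.238
```

carry_out --steps '[0.1,0,1.0,0,0,0,-1,0,0,1.4,0,0,0,-1,0,0,1.4,0,0,0,-1,0,0,1.4,0,0,0,-1,0,0,1.4,0,0,0,-1,0,0,1.4,0,0,0,-1,0,0,1.0,0,0,0,-1,0,0,0.5,0,0,0,-1,0,0,0.1,0,0,0,-1,0,0,0.1,0,0,0,-1,0,0,0,0,0,0,-1]'

```text
time_s: 29.2
eef_pos: [604.6, -125.3, 50.9]
ee_rot: [0.0, 1.0, -0.0, 0.0]
force: [0.8, -0.7, -3.2]
grip_width: 0.238
```

carry_out --steps '[0,0,0.2,0,0,0,-1,0,0,0.1,0,0,0,-1,0,0,0.1,0,0,0,-1,0,0,0,0,0,0,-1]'

```text
time_s: 29.53
eef_pos: [604.4, -125.5, 46.8]
ee_rot: [0.0, 1.0, -0.001, 0.0]
force: [-1.3, 0.6, 1.5]
grip_width: 0.238
```

Contact. I'll release, rise and back away towards the robot for a clear view.

carry_out --steps '[0,0,0,0,0,0,-0.3,0,0,0,0,0,0,-0.1,0,0,0,0,0,0,0.1,0,0,0,0,0,0,0.2,0,0,0,0,0,0,0.2,0,0,0,0,0,0,0.2,0,0,-0.8,0,0,0,0.2,0,0,-1.4,0,0,0,0.2,0,0,-1.8,0,0,0,0.2,0,0,-1.8,0,0,0,0.2,0,0,-1.8,0,0,0,0.2,0,0,-1.8,0,0,0,0.2,0,0,-1.8,0,0,0,0.2,-1,0,-1,0,0,0,0.2]'

```text
time_s: 30.7
eef_pos: [595.5, -125.6, 171.0]
ee_rot: [0.001, 1.0, -0.0, 0.002]
force: [-0.5, 0.5, 0.7]
grip_width: 0.598
```

carry_out --steps '[-1.5,0,0,0,0,0,0.2,-2,0,0,0,0,0,0.2,-2,0,0,0,0,0,0.2,-2,0,0,0,0,0,0.2,-2,0,0,0,0,0,0.2,-2,0,0,0,0,0,0.2,-2,0,0,0,0,0,0.2,-2,0,0,0,0,0,0.2,-2,0,0,0,0,0,0.2,-1,0,0,0,0,0,0.2,0,0,0,0,0,0,0.2,0,0,0,0,0,0,0.2,0,0,0,0,0,0,0.2]'

```text
time_s: 31.78
eef_pos: [410.0, -125.3, 168.7]
ee_rot: [0.0, 1.0, -0.001, 0.0]
force: [0.3, -0.3, -0.2]
grip_width: 0.599
```

Run:
```python
from h import *
I={}
for n in("side","top"):
    im=cams.capture(n); I[n]=im; cv2.imwrite(f"pics/f_{n}.png",im[:,:,::-1])
Y=[127,43,-41,-125]
for n in I:
    h=cv2.cvtColor(I[n],cv2.COLOR_RGB2HSV);m=masks(I[n])["knob"]
    for y in Y:
        p=proj(n,[605,y,22+42])
        v,u=np.nonzero(m); k=np.hypot(u-p[0],v-p[1])<12
        print(n,y,k.sum(),"knob",ray(n,(u[k].mean(),v[k].mean()),64 if n=="side" else 70)[:2])
a=I["top"][155:210,170:335,::-1];b=I["side"][190:335,180:270,::-1]
cv2.imwrite("pics/f_ct.png",cv2.resize(a,None,fx=4.5,fy=4.5,interpolation=2));cv2.imwrite("pics/f_cs.png",cv2.resize(b,None,fx=4,fy=4,interpolation=2))
```

```text
side 127 130 knob [604.2 126.8]
side 43 113 knob [604.7  41.5]
side -41 98 knob [604.  -42.7]
side -125 92 knob [ 604.7 -126.7]
top 127 46 knob [603.9 126.4]
top 43 44 knob [604.1  40.7]
top -41 40 knob [603.4 -42.3]
top -125 45 knob [ 604.1 -126.1]
```

View pics/f_ct.png

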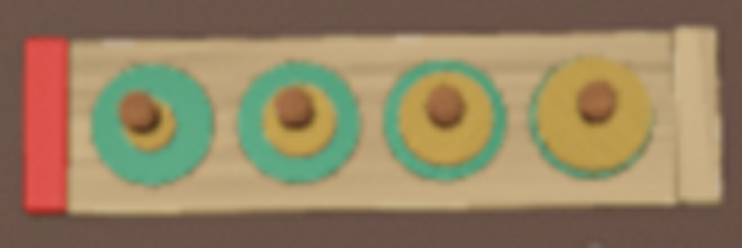

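View pics/f_cs.png

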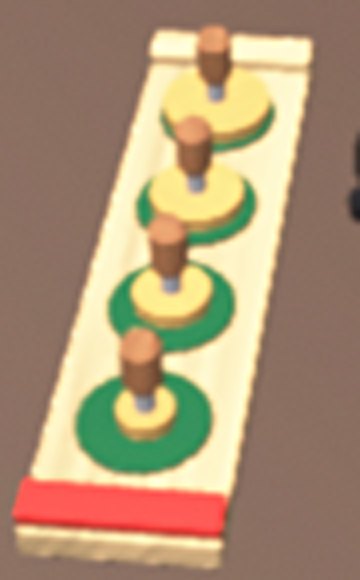

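View pics/f_side.png

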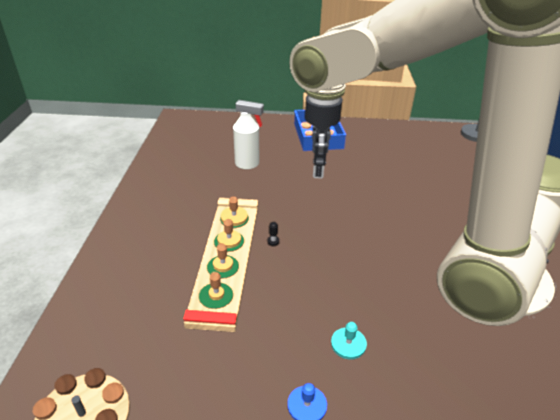

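The four discs stand upright in order 30, 42, 54, 66 from the red end. Each is within about 3 mm of its pad centre in both views, and the bottle hasn't moved.

```bash
python3 -c "
from rig import finish_job;print(finish_job())"
```

```text
the job is handed in; nothing more can be done
None
```

All four brass discs are back on the rack in order from the red (+y) end: 30 mm on pad_a, 42 mm on pad_b, 54 mm on pad_c and 66 mm on pad_d. I lowered each one until it touched the felt, then let go, and handed the job in at about 32 s.

- **Position:** the last pictures, one from each camera, put every knob within about 3 mm of its pad centre. All four discs look upright.
- **Left alone:** the gripper is clear of everything. The spray bottle and the blue, turquoise and black look-alikes are where they were.
- **Disagreement:** the two cameras differed by about 3 mm on where the pads lie along the row, so I aimed between the two. That is well inside the 13 mm allowed.
- **Checks:** no check failed.

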